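# Close the phone carton and hold the sealing lever in the green

### The arm

A 6-joint arm with a two-finger parallel gripper is mounted at the origin on the work surface. World frame = base frame: x ahead of the robot, y to its left, z up, the work surface at z = 0. Lengths are in mm, angles in rad, forces in N, time in s.
With the tool pointing down it reaches from about 275 to 750 mm from the base axis. Payload 10.2 kg.
Tool frame: the origin (TCP) lies on the centre line of the jaws, within the pads' length; the fingertips stand 8 mm ahead of it and the grasp point (between the pads) lies 11 mm behind it; x points along the fingers, y is the direction in which the jaws open and shut, and the axes are right-handed (so a half turn about x gives the same grasp; the last joint's range is limited). The gripper opens to 85 mm and grips with 20 to 120 N. Pads are 22 mm wide; open, the fingers measure 114 mm over their backs; the gripper's body (76 mm by 85 mm) begins 54 mm behind the grasp point. The pads swing forward as they close: fully open they stand 13 mm farther back than shut.
Start: joints at [-1.535, 0.313, 1.498, -0, 1.331, -0.223], TCP at [134.345, -507.526, 216.994] pointing down, gripper open.
Joint ranges: [-2.94, 2.94], [-0.97, 2.17], [0.19, 2.56], [-1.23, 4.37], [0.02, 3.11], [-2.88, 2.88]. Speed limits (rad/s): [2.39, 2.39, 3.01, 3.14, 3.14, 3.14].

### API

Orientations are given as a unit quaternion [w, x, y, z].
In Python, from rig import ctrl, vision, workorder gives the robot as it stands. The module is installed in compiled form; this text tells all that it offers.
- The arm moves only by the shell command python3 -m jog 'ROWS' [OPENING] [FORCE]. ROWS is JSON, a list that holds one entry, the list of rows, each a list of 6 numbers: the shift along the tool's x, y, z in m, then the turn, a rotation vector about the tool's x, y, z in rad. A call has 1 to 12 rows; each row shifts and turns the commanded pose from where the row before left it, along the tool's axes as they then stand; what a row does not reach is not made up. A row lasts 1/8 s, in which the tool goes at most 62.5 mm and 10.7 degrees, less where a joint would pass 70% of its speed; a pose out of reach is approached as far as the arm can. A call is refused whole if a number of a shift passes 0.0625 or a number of a turn 0.188, either way. A call with a gripper value outside its range is refused whole. OPENING is the closure in counts, from 0 (fully open) to 255 (shut), set as the call begins (- or left out, the last holds). The fingers move at their own pace and stop on an object; FORCE is the grip in N (left out, the last holds). Time passes only in rows, so rows that do not move let the fingers close. It gives the time, the measured TCP pose, the force and the opening at its end, in the units of the state.
- ctrl.sense(): the state, without advancing time (a new reading comes with each control period).
- vision.capture(name): name is "scene" or "top" or "wrist"; returns a dict with "image" (400x640x3 uint8, red, green, blue), "mtx" (3x3 intrinsics, pixels), "R" (3x3) and "t" (3): a world point X has camera coordinates R X + t; the wrist camera has in their place "hand_eye" (4x4, takes a point from camera to tool coordinates, whose origin is the TCP and whose axes are the tool frame's). Camera axes: x right, y down, z forward; pixel columns grow to the right and rows downward; lengths in mm; the calibration is good to about 2 mm. The wrist camera is an equidistant fisheye: a pixel r from the principal point sees the ray r / f radians off the axis. A picture is of the moment at which its call begins: read the wrist's pose just before it. There is no depth.
- workorder.finish_job(): hands the job in, once; it reports no verdict.
The state is a dict: "time_s": time; "joints": joint angles; "dq": joint speeds; "tau": joint torques, N m; "eef_pos": TCP position; "ee_rot": TCP orientation; "force": force on the tool from outside, world axes, zero at the start; "wrist_torque": the same for the moment, N m; "grip_width": opening from 0.0 (shut) to 1.0 (fully open).
Only numpy, scipy, OpenCV 4.12 (cv2) and the standard library are available. Lean on these libraries where they do the work, as an engineer would, in place of code of your own. Each camera call takes 0.05 s, during which the arm holds its last target.

### The job

Close the repaired phone's carton: fold the short flap with the blue stripe down flat first, then the long plain flap down flat over it. Only then press the spring-loaded hold-to-run lever on the grey pod until its pointer stands in the green band, never letting it go on into the red, and keep holding it there: the program finishes with the robot still holding the lever down in the green. Leave the solder spool, screwdriver, jar and booklets where they are.

Things in the scene. Friction and masses are not known exactly. Their poses are not given: they have to be found in the camera images.
- carton: Brown carton 160 (its x) x 110 (its y) x 70 mm, fixed on a 220 x 110 x 10 mm aluminium plate: rim 80 mm above the work surface. Origin: underside centre of the plate, z up, x within 0.45 rad of world +x. Striped short flap hinged along the rim at +y, long plain flap at -y. End flaps are already in. Blue jaws at the x ends (tops 51 mm up) close in as the pod's lever is pressed. Left or right of the pod.
- inner_flap (a joint): Angle of the short flap (150 mm along the hinge, 60 mm from hinge to free edge, 4 mm thick, 20 g, blue stripe near its free edge): 0 = folded down flat (stop), 1.57 = upright, larger = leaning outwards, away from the carton. Starts between 1.7 and 2.2. The crease is stiff (about 0.03 N m): the flap stays at whatever angle it is left.
- inner_flap_hinge (a point): Middle of the short flap's hinge line, on its lower face: carton frame (0, 53, 81) mm. Its frame turns with the flap.
- inner_flap_edge (a point): Middle of the short flap's free edge (60 mm from the hinge line, mid-thickness).
- outer_flap (a joint): Angle of the long plain flap (150 mm along the hinge, 104 mm from hinge to free edge, 4 mm thick, 30 g): 0 = folded down flat over the short one (stop), 1.57 = upright, larger = leaning outwards, away from the carton. Starts between 1.7 and 2.2. The crease is stiff (about 0.05 N m): the flap stays where it is left.
- outer_flap_hinge (a point): Middle of the long flap's hinge line, on its lower face: carton frame (0, -53, 86.5) mm. Its frame turns with the flap.
- outer_flap_edge (a point): Middle of the long flap's free edge (104 mm from the hinge line, mid-thickness).
- pod: Grey hold-to-run pod fixed to the table, base 160 (its x) x 90 (its y) x 30 mm. Origin: underside centre, z up, x within 0.5 rad of world +x. At its +x end two uprights carry the lever's hinge. Gauge strips beside the lever are white (top), green, red (bottom), read by a thin black crosspin on the lever 62 mm from the hinge.
- hold_lever (a joint): Angle the lever is pressed down: 0 = released (spring holds it up, rising 0.5 rad above level towards the pod's -x end), 0.5 = lower stop, level. White 0 to 0.16, GREEN 0.16 to 0.34 (middle 0.25), red 0.34 to 0.5. It takes about 3 N straight down on the grip bar to start, 6 to 7 N in mid-green; let go, it springs back up.
- lever_hinge (a point): Lever's hinge axis (along the pod's y): pod frame (55, 0, 62) mm.
- lever_bar (a point): Centre of the lever's black grip bar (18 mm diameter, 70 mm long along the pod's y), at the lever's free end 120 mm from the hinge; 120 mm above the work surface when released, 92 mm at the middle of the green. It is to be pressed down from above.
- spool: Steel solder spool, 56 mm diameter, 50 mm tall, upright; origin at the centre of its underside. Bystander.
- screwdriver: Red-handled screwdriver, 150 mm long, lying flat to the left. Bystander.
- jar: Clear jar with green cap, 56 mm diameter, 70 mm tall, upright; origin at the centre of its underside. Bystander.
- booklets: Stack of coloured booklets, 100 x 145 x 30 mm; origin at the centre of its underside. Bystander.
Mind the look-alikes: they are no part of the job. Leave any orange or pink look-alike of the pod alone.

How it is judged (in metres and radians):
On the way, in this order (a step that is already met when the one before it is completed fails the run):
1. the short striped flap is folded down flat (within 0.12 rad) while the long flap still stands open (value of joint inner_flap below 0.12 rad and value of joint outer_flap above 0.8 rad), for 0.1 s.
2. then the long flap is folded down flat over it (both within 0.12 rad), the lever still released (value of joint each of inner_flap, outer_flap below 0.12 rad and value of joint hold_lever below 0.1 rad), for 0.1 s.
At the end, for the whole second after the job is handed in: Both flaps lie flat (within 0.12 rad, about 7 mm at the short and 12 mm at the long flap's edge) and the robot holds the lever still (under 0.05 rad/s) in the green band (0.16 to 0.34 rad), pushing on it with more than 3 N (value of joint each of inner_flap, outer_flap below 0.12 rad and value of joint hold_lever between 0.16 and 0.34 rad and velocity of joint hold_lever between -0.05 and 0.05 rad/s and contact force between any of the fingers, the arm and pod above 3 N); the arm keeps its last pose, push and grip.
It fails at once if the lever is pressed on into the red (beyond 0.36 rad) (value of joint hold_lever above 0.36 rad).
It fails at once if the lever is pressed while a flap still stands open (value of joint hold_lever above 0.14 rad and value of joint any of inner_flap, outer_flap above 0.25 rad).
It fails at once if a bystander (spool, screwdriver, jar, booklets) is moved more than 25 mm or tipped over (distance of any of spool, screwdriver, jar, booklets from where it was at the start of the episode above 0.025 m or angle between any of spool, jar, booklets's own z axis and vertical above 0.4 rad).
It also fails if it takes over 48 s, if anything falls off the work surface, if the arm or the gripper's body presses on something with over 40 N, if the wrist force passes 120 N, or if a joint passes its speed limit or range.

## Working session

There is one attempt and no reset: what is moved stays moved. The work goes in short steps, Python scripts to look and compute and a shell command to move; the robot and the scene stay as the last step left them, time stands still between calls to the robot, and variables do not carry over. Pictures are saved under pics/ and viewed, and the job is handed in when it is done.

```bash
mkdir -p pics; python3 - <<'E'
from rig import ctrl, vision
import cv2
s=ctrl.sense(); print({k:(v if not hasattr(v,'__len__') else [round(float(x),4) for x in v]) for k,v in s.items()})
for n in ("scene","top"):
    c=vision.capture(n); cv2.imwrite(f"pics/{n}0.png",c["image"][:,:,::-1]); print(n,c["mtx"].tolist(),c["R"].tolist(),c["t"].tolist())
E
```

```text
{'time_s': 0.0, 'joints': [-1.5354, 0.3134, 1.4984, 0.0, 1.331, -0.2234], 'dq': [0.0015, -0.0004, 0.0, -0.0011, 0.0004, 0.0013], 'tau': [-0.0001, -41.227, -25.9742, -0.0002, 0.0042, -0.0], 'eef_pos': [134.3423, -507.2376, 216.4512], 'ee_rot': [0.0908, 0.7012, 0.0917, -0.7011], 'force': [-0.3456, 0.423, -0.2783], 'wrist_torque': [-0.0089, 0.0213, -0.0566], 'grip_width': 0.9992296856413421}
scene [[393.42402707749625, 0.0, 330.4150844373406], [0.0, 393.42402707749625, 197.46611359805866], [0.0, 0.0, 1.0]] [[-0.5980981723940988, 0.8012223051158394, 0.017927463950590673], [0.423248715879808, 0.3347850429196963, -0.8418904320298164], [-0.6805432393940388, -0.4959453526570425, -0.5393506340896891]] [340.24684425597945, -153.6805831604288, 1365.7903056519435]
top [[392.84023721257654, 0.0, 318.33739667585365], [0.0, 392.84023721257654, 200.57441538551535], [0.0, 0.0, 1.0]] [[-0.010067809382988057, -0.9999353156479046, 0.005291855473551558], [-0.9902118930150728, 0.009232883567795074, -0.13926650994596518], [0.1392086424965558, -0.006642166901597655, -0.9902407967121518]] [12.446951117004948, 556.223167271555, 919.1011231759811]
```

View pics/scene0.png

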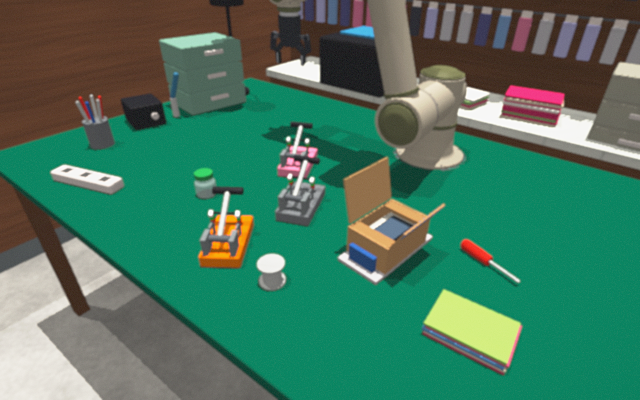

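View pics/top0.png

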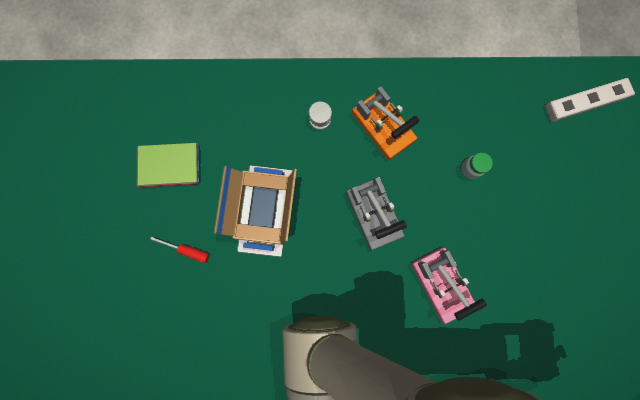

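The top picture shows three pods: grey at (375,213), orange at (385,122) and pink at (450,285). The grey one fits the description; the others are the look-alikes. The carton is at (262,208), with the blue-striped flap on the left (+y) at (228,200). I'll enlarge to confirm.

```bash
python3 - <<'E'
import cv2, numpy as np
t=cv2.imread("pics/top0.png"); s=cv2.imread("pics/scene0.png")
a=cv2.resize(t[150:270,205:425],None,fx=3.6,fy=3.6,interpolation=cv2.INTER_CUBIC)
cv2.imwrite("pics/topcrop.png",a)
b=cv2.resize(s[140:290,260:460],None,fx=4,fy=4,interpolation=cv2.INTER_CUBIC)
cv2.imwrite("pics/scenecrop.png",b)
E
```

```text
(no output)
```

View pics/topcrop.png

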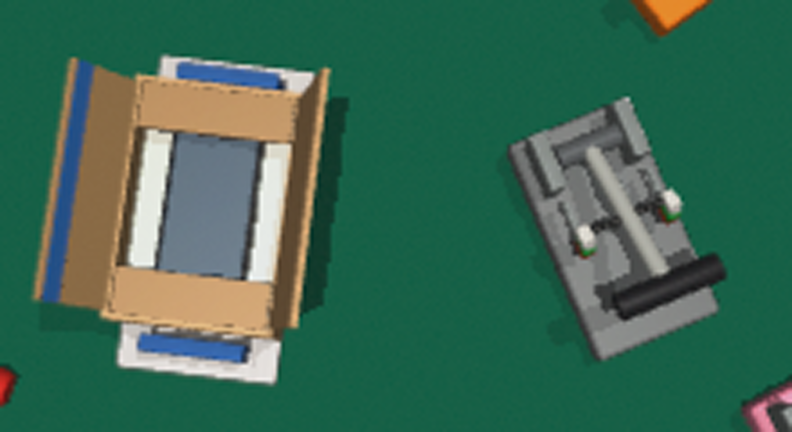

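View pics/scenecrop.png

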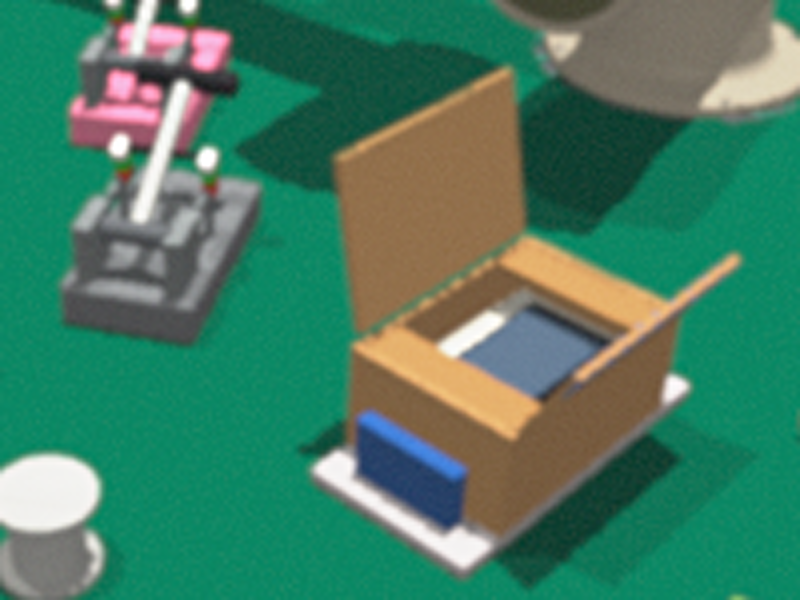

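The crop confirms the grey pod, with its lever bar at about (391,230) px and its hinge end at (368,188). The striped flap is on the carton's left and leans outward; the plain flap is on the right. Next I measure the poses.

```bash
cat > h.py <<'E'
import numpy as np
K={'top':np.array([[392.84023721,0,318.33739668],[0,392.84023721,200.57441539],[0,0,1]]),'scene':np.array([[393.42402708,0,330.41508444],[0,393.42402708,197.4661136],[0,0,1]])}
R={'scene':np.array([[-0.5980981723940988,0.8012223051158394,0.017927463950590673],[0.423248715879808,0.3347850429196963,-0.8418904320298164],[-0.6805432393940388,-0.4959453526570425,-0.5393506340896891]]),
'top':np.array([[-0.010067809382988057,-0.9999353156479046,0.005291855473551558],[-0.9902118930150728,0.009232883567795074,-0.13926650994596518],[0.1392086424965558,-0.006642166901597655,-0.9902407967121518]])}
T={'scene':np.array([340.24684425597945,-153.6805831604288,1365.7903056519435]),'top':np.array([12.446951117004948,556.223167271555,919.1011231759811])}
def ray(c,p):
    d=R[c].T@np.linalg.solve(K[c],[p[0],p[1],1]); o=-R[c].T@T[c]; return o,d
def onz(c,p,z):
    o,d=ray(c,p); return o+d*(z-o[2])/d[2]
def proj(c,X):
    x=R[c]@np.asarray(X,float)+T[c]; u=K[c]@x; return u[:2]/u[2]
def tri(p,q,a='top',b='scene'):
    o1,d1=ray(a,p);o2,d2=ray(b,q)
    A=np.stack([d1,-d2],1); s=np.linalg.lstsq(A,o2-o1,rcond=None)[0]
    x,y=o1+s[0]*d1,o2+s[1]*d2; return (x+y)/2,np.linalg.norm(x-y)
E
cat > m.py <<'E'
from h import *
np.set_printoptions(precision=1,suppress=True)
tc=lambda u,v:(205+(u+.5)/3.6-.5,150+(v+.5)/3.6-.5)
sc=lambda u,v:(260+(u+.5)/4-.5,140+(v+.5)/4-.5)
P=[onz('top',tc(*p),10) for p in [(163,56),(313,73),(276,383),(118,366)]]
print('plate',np.array(P), np.mean(P,0))
for p in [(313,475),(463,573),(690,385)]: print(' scene plate',onz('scene',sc(*p),10))
v=(P[0]+P[1]-P[2]-P[3]); print('yaw',np.arctan2(v[1],v[0]), [np.linalg.norm(P[i]-P[i-1]) for i in range(4)])
Q=[onz('top',tc(*p),30) for p in [(510,148),(628,98),(718,308),(600,357)]]
print('pod',np.array(Q),np.mean(Q,0)); v=Q[0]+Q[1]-Q[2]-Q[3]; print('yaw',np.arctan2(v[1],v[0]),[np.linalg.norm(Q[i]-Q[i-1]) for i in range(4)])
B=[onz('top',tc(*p),120) for p in [(619,302),(721,268)]]; print('bar',np.array(B),np.mean(B,0),np.linalg.norm(B[0]-B[1]))
print('outer edge ends', tri(tc(326,70),sc(335,160)), tri(tc(293,327),sc(512,70)))
print('inner edge ends', tri(tc(72,60),sc(578,383)), tri(tc(37,300),sc(740,260)))
E
python3 m.py
```

```text
plate [[652.8 179.9  10. ]
 [639.6  74.   10. ]
 [423.3  99.4  10. ]
 [435.9 207.6  10. ]] [537.9 140.3  10. ]
 scene plate [644.8  77.4  10. ]
 scene plate [658.6 183.9  10. ]
 scene plate [437.3 210.8  10. ]
yaw -0.12205552084663433 [np.float64(218.66420497502054), np.float64(106.71797276250815), np.float64(217.80570670597274), np.float64(108.91465332690088)]
pod [[ 581.4  -62.4   30. ]
 [ 615.7 -144.5   30. ]
 [ 470.5 -200.9   30. ]
 [ 438.4 -120.1   30. ]] [ 526.5 -132.    30. ]
yaw 0.37687696883214306 [np.float64(154.20269932204357), np.float64(89.00811286300848), np.float64(155.67773662832556), np.float64(86.92681217075861)]
bar [[ 470.3 -120.1  120. ]
 [ 490.6 -183.6  120. ]] [ 480.4 -151.9  120. ] 66.57585745573262
outer edge ends (array([602.3,  55.3, 186.8]), np.float64(0.684107958186444)) (array([453.9,  75.3, 187.5]), np.float64(2.1396484589980673))
inner edge ends (array([622.8, 216.1, 128.9]), np.float64(0.284508828713358)) (array([473.8, 234.7, 130.4]), np.float64(2.8316135789002432))
```

```bash
cat >> h.py <<'E'
from scipy.spatial.transform import Rotation as Ro
CA=np.array([540.,142.]); YC=-0.123
PO=np.array([527.,-132.]); YP=0.377
def fr(o,yaw,x,y): 
    c,s=np.cos(yaw),np.sin(yaw); return o+np.array([c*x-s*y,s*x+c*y])
def state():
    from rig import ctrl
    s=ctrl.sense(); q=s['ee_rot']; Rt=Ro.from_quat([q[1],q[2],q[3],q[0]]).as_matrix()
    return s,np.array(s['eef_pos']),Rt
def goto(xy,z,show=True):
    s,p,Rt=state(); d=np.array([xy[0],xy[1],z])-p
    print('target',np.round([*xy,z]),'world d',np.round(d),'tool d',np.round(Rt.T@d),'norm',round(np.linalg.norm(d)))
E
python3 - <<'E'
from h import *
np.set_printoptions(precision=3,suppress=True)
s,p,Rt=state(); print(Rt)
goto(fr(CA,YC,0,108),270); goto(fr(CA,YC,0,108),123)
# yaw turn options
for yaw in (YC,YC+np.pi/2,YC-np.pi/2,YP,YP+np.pi/2,YP-np.pi/2):
    y=np.array([np.cos(yaw),np.sin(yaw),0]); x=np.array([0,0,-1.]); D=np.stack([x,y,np.cross(x,y)],1)
    print(yaw,Ro.from_matrix(Rt.T@D).as_rotvec())
E
```

```text
[[-0.     0.256 -0.967]
 [ 0.001 -0.967 -0.256]
 [-1.    -0.001 -0.   ]]
target [553. 249. 270.] world d [419. 756.  54.] tool d [ -53. -624. -599.] norm 866
target [553. 249. 123.] world d [419. 756. -93.] tool d [  94. -624. -599.] norm 870
-0.123 [-1.189 -0.001  0.001]
1.4477963267948966 [-2.76  -0.002 -0.   ]
-1.6937963267948966 [ 0.382 -0.     0.001]
0.377 [-1.689 -0.001  0.001]
1.9477963267948966 [3.023 0.002 0.001]
-1.1937963267948966 [-0.118 -0.     0.001]
```

```bash
python3 -m jog '[[[-0.053,0,0,0,0,0],[0,-0.039,-0.0374,0,0,0],[0,-0.039,-0.0374,0,0,0],[0,-0.039,-0.0374,0,0,0],[0,-0.039,-0.0374,0,0,0],[0,-0.039,-0.0374,0,0,0],[0,-0.039,-0.0374,0,0,0],[0,-0.039,-0.0374,0,0,0],[0,-0.039,-0.0374,0,0,0]]]' 255 60
```

```text
time_s: 1.23
eef_pos: [344.2, -127.7, 270.0]
ee_rot: [0.091, 0.701, 0.091, -0.701]
force: [0.8, -0.7, -1.3]
grip_width: 0.002
```

```bash
python3 -m jog '[[[0,-0.039,-0.0374,0,0,0],[0,-0.039,-0.0374,0,0,0],[0,-0.039,-0.0374,0,0,0],[0,-0.039,-0.0374,0,0,0],[0,-0.039,-0.0374,0,0,0],[0,-0.039,-0.0374,0,0,0],[0,-0.039,-0.0374,0,0,0],[0,-0.039,-0.0374,0,0,0],[0,0,0,0.186,0,0],[0,0,0,0.186,0,0]]]'; python3 - <<'E'
from h import *
s,p,Rt=state(); print(p,Rt.round(3),s['time_s'],s['force'],s['grip_width'])
goto(fr(CA,YC,0,108),123)
E
```

```text
time_s: 2.48
eef_pos: [553.0, 249.4, 269.0]
ee_rot: [0.042, -0.705, 0.042, 0.706]
force: [0.4, -0.0, -0.1]
grip_width: -0.003
[553.04755534 249.41411176 268.98982247] [[-0.002 -0.118 -0.993]
 [-0.    -0.993  0.118]
 [-1.     0.001  0.002]] 2.475 [ 0.4095308  -0.04799634 -0.094265  ] -0.003475419674111479
target [553. 249. 123.] world d [   0.   -0. -146.] tool d [146.   0.  -0.] norm 146
```

```bash
python3 -m jog '[[[0.046,0,0,0,0,0],[0.046,0,0,0,0,0],[0.046,0,0,0,0,0],[0,0.012,0,0,0,0],[0,0.012,0,0,0,0],[0,0.012,0,0,0,0],[0,0,0,0,0,0]]]'; python3 - <<'E'
from rig import vision
import cv2
c=vision.capture("scene"); cv2.imwrite("pics/s1.png",cv2.resize(c["image"][130:290,300:480,::-1],None,fx=3.7,fy=3.7,interpolation=cv2.INTER_CUBIC))
E
```

```text
time_s: 3.35
eef_pos: [549.6, 212.1, 133.4]
ee_rot: [-0.041, 0.707, -0.04, -0.705]
force: [0.5, -0.8, 0.4]
grip_width: -0.003
```

View pics/s1.png

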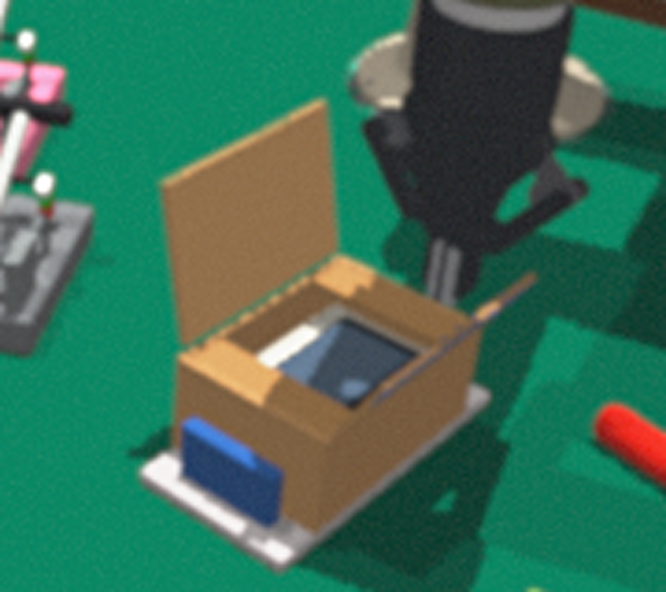

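```bash
python3 - <<'E'
from rig import vision
from h import *
import cv2
np.set_printoptions(precision=1,suppress=True)
s,p,Rt=state(); print(p)
a=vision.capture("scene")["image"][:,:,::-1]
b=vision.capture("top")["image"][:,:,::-1]
print('tip',[proj(c,p+Rt[:,0]*8) for c in('scene','top')], 'tcp',[proj(c,p) for c in('scene','top')])
for x in (-75,75):
  for th in (1.57,1.8,2.13):
    X=[*fr(CA,YC,x,53-60*np.cos(th)),81+60*np.sin(th)]; print(x,th,proj('scene',X),proj('top',X))
  print('hinge',proj('scene',[*fr(CA,YC,x,53),81]))
o=np.zeros((600,800,3),np.uint8)
o[:,:400]=cv2.resize(a[170:260,380:440+20][:, :60],(400,600),interpolation=cv2.INTER_CUBIC)
o[:,400:]=cv2.resize(b[140:275,200:290],(400,600),interpolation=cv2.INTER_CUBIC)
cv2.imwrite("pics/s2.png",o)
E
```

```text
[549.5 212.6 133.1]
tip [array([418.9, 219. ]), array([225.8, 199.1])] tcp [array([419.5, 215.8]), array([224.9, 198.5])]
-75 1.57 [431.9 195.5] [227.4 233.6]
-75 1.8 [437.2 198.5] [221.3 233. ]
-75 2.13 [444.  204.6] [213.8 232.2]
hinge [427.8 217.6]
75 1.57 [391.3 224.1] [237.3 165.8]
75 1.8 [396.9 227.7] [231.3 165.3]
75 2.13 [404.1 234.9] [223.9 165.1]
hinge [388.3 247.6]
```

View pics/s2.png

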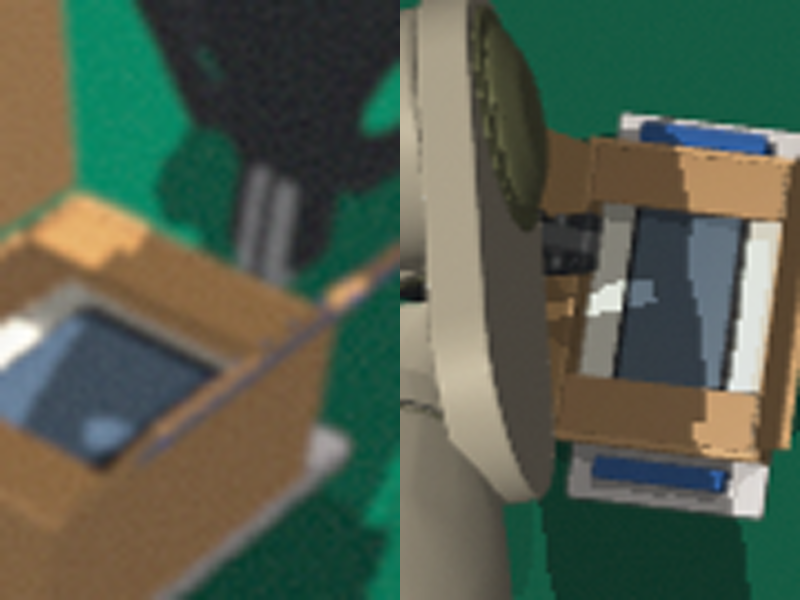

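```bash
python3 - <<'E'
from rig import vision
from h import *
import cv2
a=vision.capture("scene")["image"][:,:,::-1]
cv2.imwrite("pics/s3.png",cv2.resize(a[170:250,370:470],(800,600)[0:2],interpolation=cv2.INTER_LANCZOS4))
w=vision.capture("wrist"); print(w["mtx"],w["hand_eye"])
cv2.imwrite("pics/w3.png",w["image"][:,:,::-1])
E
```

```text
[[309.70691629   0.         323.66050566]
 [  0.         309.70691629 199.54741262]
 [  0.           0.           1.        ]] [[ 6.41013615e-04 -3.01175112e-01  9.53568635e-01 -1.56863208e+02]
 [ 9.99999753e-01 -8.10677478e-05 -6.97830256e-04 -9.65004158e-01]
 [ 2.87472767e-04  9.53568847e-01  3.01174986e-01 -7.73526737e+01]
 [ 0.00000000e+00  0.00000000e+00  0.00000000e+00  1.00000000e+00]]
```

View pics/s3.png

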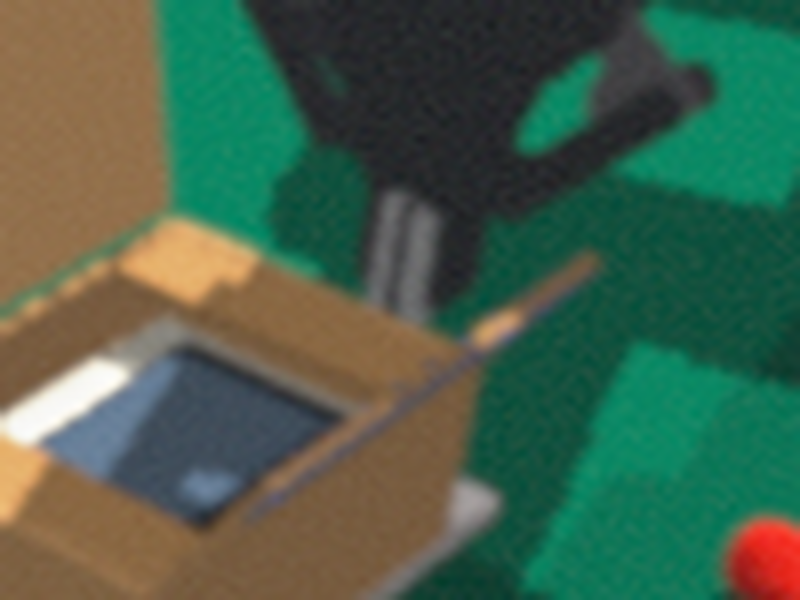

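View pics/w3.png

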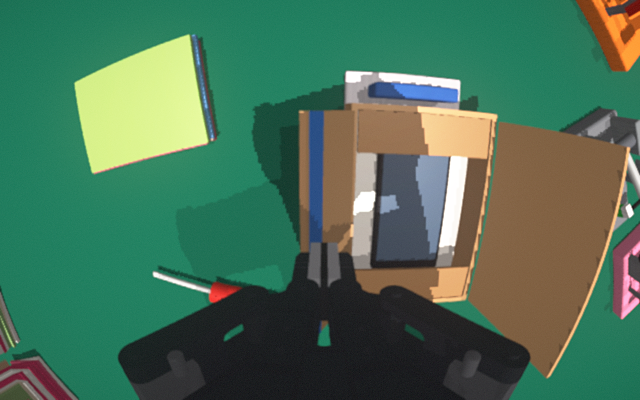

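```bash
cat >> h.py <<'E'
HE=np.array([[6.41013615e-04,-3.01175112e-01,9.53568635e-01,-1.56863208e+02],[9.99999753e-01,-8.10677478e-05,-6.97830256e-04,-9.65004158e-01],[2.87472767e-04,9.53568847e-01,3.01174986e-01,-7.73526737e+01],[0,0,0,1]])
def wp(X): # tool point -> px
    c=np.linalg.inv(HE)@np.array([*X,1]); r=np.hypot(c[0],c[1]); th=np.arctan2(r,c[2]); return np.array([323.66,199.55])+309.707*th*c[:2]/r
def wray(px,p,Rt):
    d=np.array([px[0]-323.66,px[1]-199.55]); r=np.hypot(*d); th=r/309.707
    v=np.array([*(d/r*np.sin(th)),np.cos(th)]); return p+Rt@HE[:3,3], Rt@(HE[:3,:3]@v)
E
python3 - <<'E'
from h import *
np.set_printoptions(precision=1,suppress=True)
for x in (8,0,-11,-30): print(x,wp([x,0,0]),wp([x,0,-11]))
s,p,Rt=state()
W=lambda X: wp(Rt.T@(np.array(X)-p))
for th in (1.7,2.13): print([W([*fr(CA,YC,x,53-60*np.cos(th)),81+60*np.sin(th)]) for x in (-75,75)])
print('rim',[W([*fr(CA,YC,x,y),80]) for x,y in ((80,55),(80,-55),(-80,-55),(-80,55))])
print('plate',[W([*fr(CA,YC,x,y),10]) for x,y in ((110,55),(110,-55))])
E
```

```text
8 [325.5 240.7] [325.6 223.3]
0 [325.6 246.7] [325.6 228.7]
-11 [325.7 255.8] [325.7 237. ]
-30 [325.9 274.4] [326. 254.]
[array([341.1, 352.2]), array([351.1, 110.7])]
[array([305.3, 343.2]), array([301.6, 109.9])]
rim [array([352. , 101.8]), array([497.3, 113.3]), array([466.1, 298.7]), array([344.4, 304.9])]
plate [array([345.4,  69.4]), array([461. ,  78.7])]
```

```bash
python3 - <<'E'
from h import *
import cv2
np.set_printoptions(precision=1,suppress=True)
w=cv2.imread("pics/w3.png"); cv2.imwrite("pics/w3c.png",cv2.resize(w[220:320,270:390],(720,600),interpolation=cv2.INTER_CUBIC))
s,p,Rt=state()
for X in ([8,0,0],[8,0,-11],[8,0,11],[-10,0,-11],[-18,0,-11],[-18,0,11],[-10,0,0],[8,14,0],[8,-14,0],[-10,14,0],[-10,-14,0]):
    q=proj('scene',p+Rt@np.array(X,float)); print(X,q,'s3',(q-[370,170])*[8,7.5],'w3c',(wp(X)-[270,220])*6)
E
```

```text
[8, 0, 0] [419.2 219.4] s3 [394.  370.3] w3c [333.1 124. ]
[8, 0, -11] [416.3 221.6] s3 [370.8 386.9] w3c [333.4  19.8]
[8, 0, 11] [422.1 217.2] s3 [416.8 353.9] w3c [332.9 223. ]
[-10, 0, -11] [417.5 214.5] s3 [380.4 333.4] w3c [334.4  97.4]
[-18, 0, -11] [418.1 211.2] s3 [384.7 309.2] w3c [335.  137.1]
[-18, 0, 11] [423.9 206.9] s3 [431.3 276.9] w3c [334.3 361.8]
[-10, 0, 0] [420.5 212.3] s3 [403.8 317. ] w3c [334.1 209.6]
[8, 14, 0] [413.5 216.6] s3 [348.3 349.7] w3c [476.1 123.5]
[8, -14, 0] [425.1 222.2] s3 [440.5 391.3] w3c [190.1 123.6]
[-10, 14, 0] [414.7 209.6] s3 [357.5 296.7] w3c [491.2 208.7]
[-10, -14, 0] [426.4 215. ] s3 [451.  337.7] w3c [176.9 209. ]
```

View pics/w3c.png

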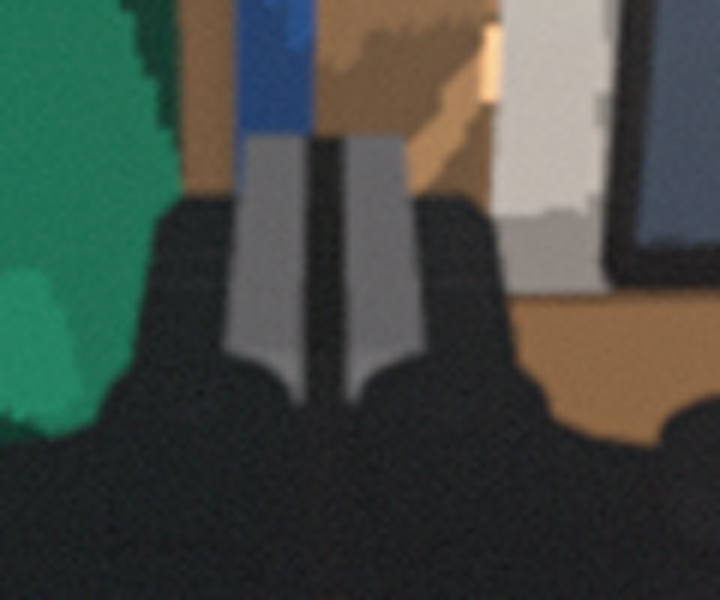

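The fingertips show up higher than expected in both views: they end about 10–18 mm behind the TCP, not 8 mm ahead. They passed over the flap edge, and the flap has not moved. I'll back off, go lower and push again.

```bash
python3 -m jog '[[[0,-0.022,0,0,0,0],[0,-0.02,0,0,0,0],[0.03,0,0,0,0,0],[0,0,0,0,0,0]]]'; python3 - <<'E'
from rig import vision
from h import *
import cv2
np.set_printoptions(precision=1,suppress=True)
s,p,Rt=state(); print(p)
a=vision.capture("scene")["image"][:,:,::-1]
cv2.imwrite("pics/s4.png",cv2.resize(a[170:250,370:470],(800,640),interpolation=cv2.INTER_CUBIC)[:600])
for X in ([8,0,0],[0,0,0],[-10,0,0]): print(X,(proj('scene',p+Rt@np.array(X,float))-[370,170])*8)
E
```

```text
time_s: 4.1
eef_pos: [552.5, 255.8, 100.0]
ee_rot: [0.039, -0.705, 0.04, 0.707]
force: [0.5, 0.4, 0.6]
grip_width: -0.002
[552.5 255.8 100. ]
[8, 0, 0] [520.7 561.5]
[0, 0, 0] [525.7 537.2]
[-10, 0, 0] [532.  506.5]
```

View pics/s4.png

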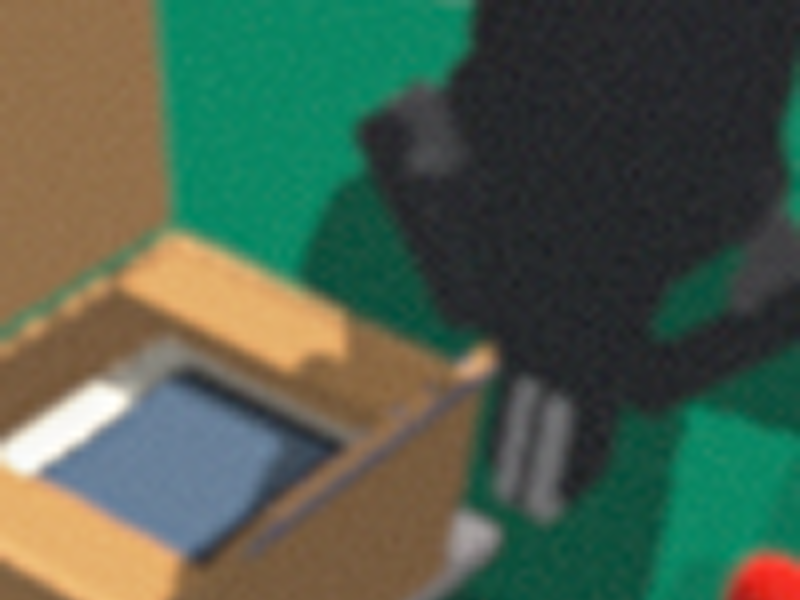

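```bash
python3 -m jog '[[[0,0.014,0,0,0,0],[0,0.014,0,0,0,0],[-0.008,0.014,0,0,0,0],[0,0,0,0,0,0]]]'; python3 - <<'E'
from rig import vision
from h import *
import cv2
np.set_printoptions(precision=1,suppress=True)
s,p,Rt=state(); print(p,s['force'],'yc',(p[:2]-CA)@[.1227,.9925])
a=vision.capture("scene")["image"][:,:,::-1]
cv2.imwrite("pics/s5.png",cv2.resize(a[170:250,370:470],(800,640),interpolation=cv2.INTER_CUBIC)[:600])
E
```

```text
time_s: 4.65
eef_pos: [549.6, 211.8, 111.3]
ee_rot: [-0.041, 0.707, -0.041, -0.705]
force: [0.1, 0.0, 0.2]
grip_width: 0.002
[549.6 211.8 111.3] [0.1 0.  0.2] yc 70.43727944555803
```

View pics/s5.png

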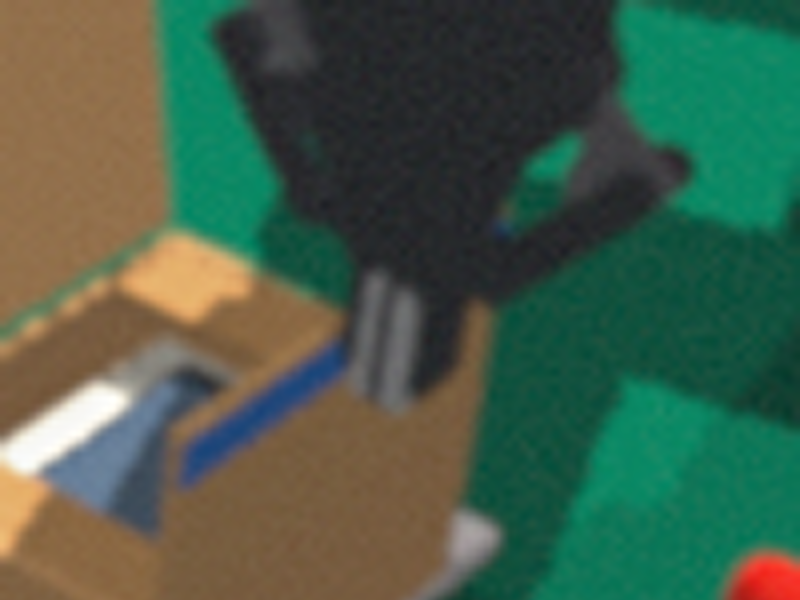

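```bash
python3 -m jog '[[[0.0015,0.0155,0,0,0,0],[0.0075,0.015,0,0,0,0],[0.0065,0.006,0,0,0,0],[0.0065,0.005,0,0,0,0],[0.005,0.002,0,0,0,0],[0.005,0.002,0,0,0,0],[0,0,0,0,0,0]]]'; python3 - <<'E'
from rig import vision
from h import *
import cv2
np.set_printoptions(precision=1,suppress=True)
s,p,Rt=state(); print(p,s['force'],'yc',(p[:2]-CA)@[.1227,.9925])
a=vision.capture("scene")["image"][:,:,::-1]
cv2.imwrite("pics/s6.png",cv2.resize(a[170:250,340:440],(800,640),interpolation=cv2.INTER_CUBIC)[:600])
E
```

```text
time_s: 5.58
eef_pos: [543.7, 167.9, 77.5]
ee_rot: [0.04, -0.706, 0.04, 0.706]
force: [-0.1, 0.1, 0.4]
grip_width: -0.0
[543.7 167.9  77.5] [-0.1  0.1  0.4] yc 26.155686993368285
```

View pics/s6.png

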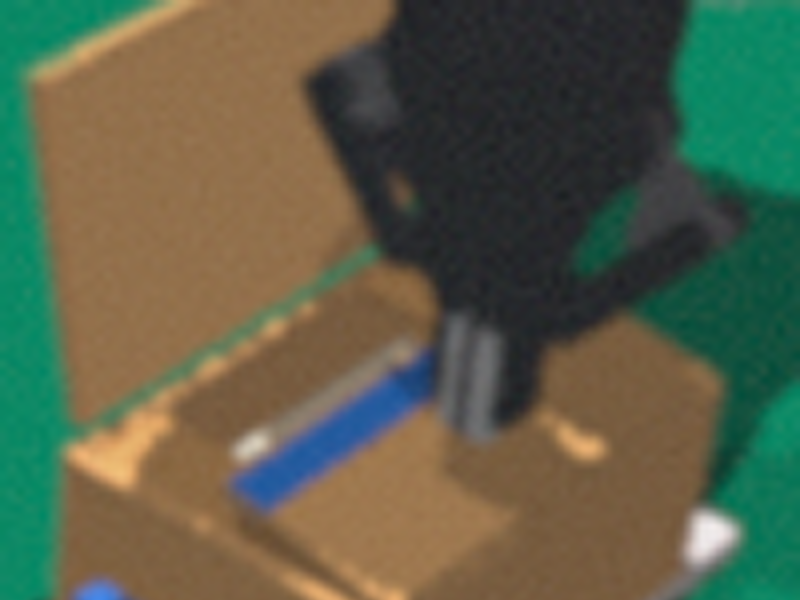

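Working well: the flap is nearly down, with its stripe edge at about (245,495). I'll press on until I feel force.

```bash
python3 -m jog '[[[0.002,0.001,0,0,0,0],[0.002,0,0,0,0,0],[0.002,0,0,0,0,0],[0,0,0,0,0,0]]]'; python3 -m jog '[[[0.002,0,0,0,0,0],[0,0,0,0,0,0]]]';  python3 -m jog '[[[0.002,0,0,0,0,0],[0,0,0,0,0,0]]]'
```

```text
time_s: 6.12
eef_pos: [543.7, 166.9, 71.8]
ee_rot: [0.04, -0.706, 0.04, 0.706]
force: [-0.0, 0.1, -0.2]
grip_width: 0.001
time_s: 6.38
eef_pos: [543.9, 166.9, 70.7]
ee_rot: [-0.04, 0.706, -0.04, -0.706]
force: [-3.0, -1.1, 6.8]
grip_width: 0.001
time_s: 6.62
eef_pos: [544.1, 166.9, 70.5]
ee_rot: [-0.04, 0.706, -0.04, -0.706]
force: [-9.2, -2.4, 21.6]
grip_width: -0.0
```

```bash
python3 -m jog '[[[-0.05,0,0,0,0,0],[-0.05,0,0,0,0,0],[-0.05,0,0,0,0,0],[0,0.047,0,0,0,0],[0,0.047,0,0,0,0],[0,0.047,0,0,0,0],[0,0,0,0,0,0]]]'; python3 - <<'E'
from rig import vision
from h import *
import cv2
np.set_printoptions(precision=1,suppress=True)
s,p,Rt=state(); print(p,s['force'],'yc',(p[:2]-CA)@[.1227,.9925],'xc',(p[:2]-CA)@[.9925,-.1227])
a=vision.capture("scene")["image"][:,:,::-1]
cv2.imwrite("pics/s7.png",cv2.resize(a[140:260,300:460],(800,600),interpolation=cv2.INTER_CUBIC)[:600])
a=vision.capture("wrist")["image"][:,:,::-1]
cv2.imwrite("pics/w7.png",a)
E
```

```text
time_s: 7.5
eef_pos: [527.7, 24.4, 218.0]
ee_rot: [0.041, -0.706, 0.041, 0.706]
force: [-0.0, 0.5, -0.2]
grip_width: -0.004
[527.7  24.4 218. ] [-0.   0.5 -0.2] yc -118.22036411217024 xc 2.1939435808020193
```

View pics/s7.png

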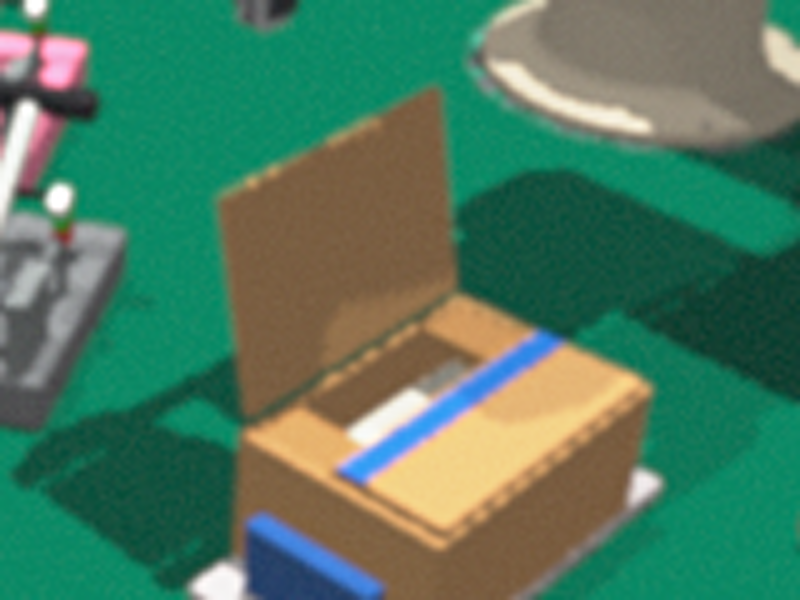

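View pics/w7.png

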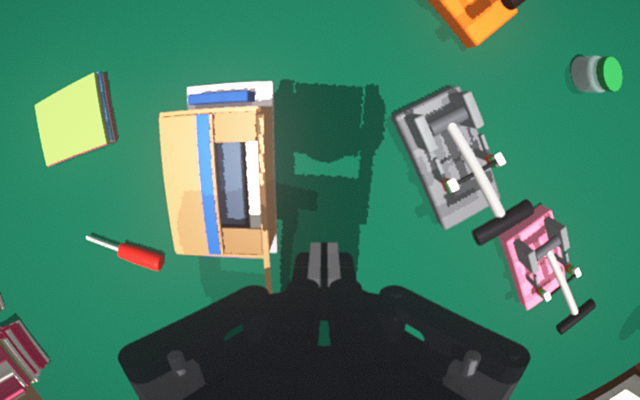

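The short flap lies flat (stripe at about (450,400)) and the long flap still stands open. The fingers are now outside it on the -y side, so I fold it next.

```bash
python3 -m jog '[[[0.038,0,0,0,0,0],[0.038,0,0,0,0,0],[0,-0.016,0,0,0,0],[0,-0.016,0,0,0,0],[0,-0.016,0,0,0,0],[0.0015,-0.013,0,0,0,0],[0.002,-0.013,0,0,0,0],[0.006,-0.012,0,0,0,0],[0.0075,-0.012,0,0,0,0],[0,0,0,0,0,0]]]'; python3 - <<'E'
from rig import vision
from h import *
import cv2
np.set_printoptions(precision=1,suppress=True)
s,p,Rt=state(); print(p,s['force'],'yc',(p[:2]-CA)@[.1227,.9925],'xc',(p[:2]-CA)@[.9925,-.1227])
a=vision.capture("scene")["image"][:,:,::-1]
cv2.imwrite("pics/s8.png",cv2.resize(a[140:260,300:460],(800,600),interpolation=cv2.INTER_CUBIC)[:600])
E
```

```text
time_s: 8.85
eef_pos: [538.5, 124.9, 124.0]
ee_rot: [0.04, -0.705, 0.04, 0.707]
force: [0.3, -0.4, -0.6]
grip_width: 0.002
[538.5 124.9 124. ] [ 0.3 -0.4 -0.6] yc -17.181527322506273 xc 0.6221063601544794
```

View pics/s8.png

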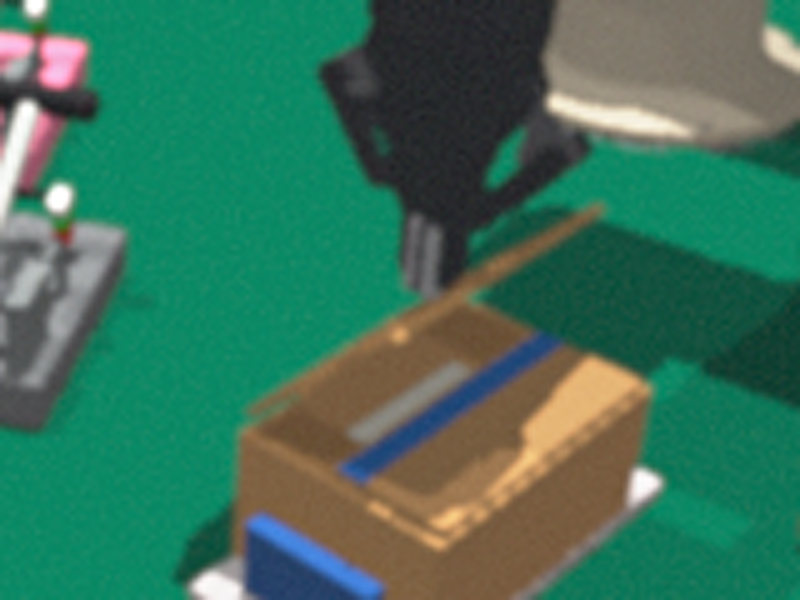

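The long flap is at about 0.8 rad, seen nearly edge-on from (250,410) to (600,210). I'll continue the arc down.

```bash
python3 -m jog '[[[0.009,-0.008,0,0,0,0],[0.011,-0.007,0,0,0,0],[0.009,-0.004,0,0,0,0],[0.008,-0.002,0,0,0,0],[0.004,-0.001,0,0,0,0],[0.003,0,0,0,0,0],[0.002,0,0,0,0,0],[0,0,0,0,0,0]]]'; python3 -m jog '[[[0.002,0,0,0,0,0],[0,0,0,0,0,0]]]'
```

```text
time_s: 9.9
eef_pos: [541.5, 145.9, 79.0]
ee_rot: [-0.04, 0.706, -0.04, -0.706]
force: [0.9, -0.5, 0.8]
grip_width: 0.001
time_s: 10.15
eef_pos: [541.4, 145.9, 76.9]
ee_rot: [0.04, -0.706, 0.04, 0.706]
force: [-0.4, -0.3, 0.2]
grip_width: -0.001
```

```bash
python3 -m jog '[[[0.002,0,0,0,0,0],[0,0,0,0,0,0]]]'; python3 -m jog '[[[0.001,0,0,0,0,0],[0,0,0,0,0,0]]]'
```

```text
time_s: 10.4
eef_pos: [541.6, 146.0, 76.1]
ee_rot: [-0.04, 0.706, -0.04, -0.706]
force: [-4.2, -0.2, 10.5]
grip_width: 0.0
time_s: 10.65
eef_pos: [541.7, 146.0, 75.9]
ee_rot: [-0.04, 0.706, -0.04, -0.705]
force: [-7.1, 0.1, 17.3]
grip_width: 0.001
```

```bash
python3 -m jog '[[[-0.04,0,0,0,0,0],[-0.05,0,0,0,0,0],[0,0.05,0,0,0,0],[0,0.05,0,0,0,0],[0,0.05,0,0,0,0],[0,0,0,0,0,0],[0,0,0,0,0,0]]]'; python3 - <<'E'
from rig import vision
from h import *
import cv2
np.set_printoptions(precision=2,suppress=True)
s,p,Rt=state(); print(p,s['force'],Rt)
w=vision.capture("wrist")["image"][:,:,::-1]
cv2.imwrite("pics/w9.png",w)
a=vision.capture("scene")["image"][:,:,::-1]
b=vision.capture("top")["image"][:,:,::-1]
cv2.imwrite("pics/s9.png",cv2.resize(a[130:280,250:450],(800,600),interpolation=cv2.INTER_CUBIC)[:600])
cv2.imwrite("pics/t9.png",b)
goto(fr(PO,YP,-50.3,0),166)
W=lambda X: wp(Rt.T@(np.array(X)-p))
print('bar pred',[W([*fr(PO,YP,-50.3,y),119.5]) for y in (-35,0,35)])
E
```

```text
time_s: 11.52
eef_pos: [524.5, -2.7, 164.0]
ee_rot: [0.04, -0.706, 0.04, 0.706]
force: [1.0, -0.1, 0.1]
grip_width: 0.0
[524.52  -2.65 163.97] [ 0.96 -0.1   0.09] [[ 0.   -0.11 -0.99]
 [ 0.   -0.99  0.11]
 [-1.   -0.    0.  ]]
target [ 480. -151.  166.] world d [ -44. -149.    2.] tool d [ -2. 153.  28.] norm 155
bar pred [array([539.94, 227.08]), array([508.38, 246.78]), array([473.54, 266.83])]
```

View pics/s9.png

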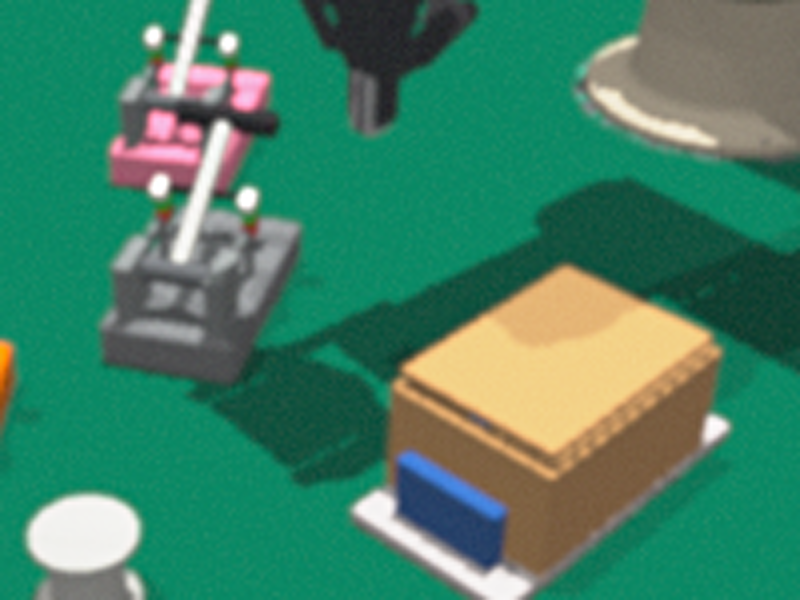

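View pics/w9.png

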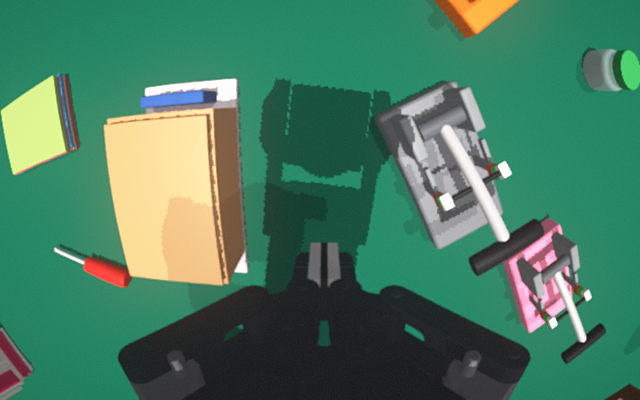

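View pics/t9.png

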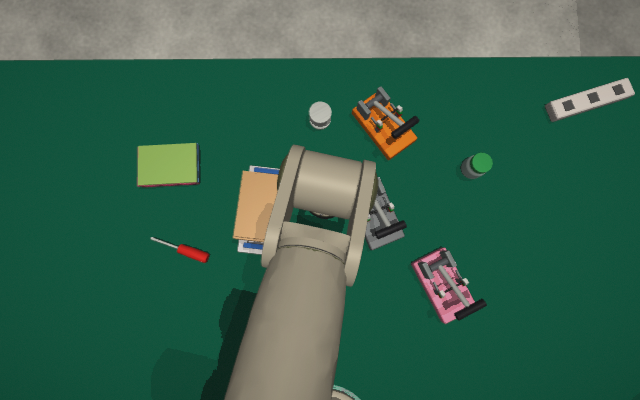

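The carton is closed: the flap top is flat from (400,370) to (720,340). The grey lever bar is at (508,246) in the wrist view, which matches the prediction (508,247). Now I move over to it.

```bash
python3 -m jog '[[[0,0.051,0.0103,0,0,0],[0,0.051,0.0103,0,0,0],[0,0.051,0.0103,0,0,0],[0,0,0,-0.166,0,0],[0,0,0,-0.166,0,0],[0,0,0,-0.166,0,0],[0,0,0,0,0,0]]]'; python3 - <<'E'
from rig import vision
from h import *
import cv2
np.set_printoptions(precision=2,suppress=True)
s,p,Rt=state(); print(p,s['force'],Rt)
goto(fr(PO,YP,-52,0),118)
a=vision.capture("scene")["image"][:,:,::-1]
cv2.imwrite("pics/s10.png",cv2.resize(a[120:240,250:410],(800,600),interpolation=cv2.INTER_CUBIC)[:600])
E
```

```text
time_s: 12.55
eef_pos: [476.8, -150.9, 164.0]
ee_rot: [0.135, 0.694, 0.135, -0.694]
force: [-0.3, 0.7, 1.0]
grip_width: -0.003
[ 476.77 -150.94  163.97] [-0.31  0.67  0.96] [[ 0.    0.38 -0.93]
 [ 0.   -0.93 -0.38]
 [-1.   -0.   -0.  ]]
target [ 479. -151.  118.] world d [  2.  -0. -46.] tool d [46.  1. -2.] norm 46
```

View pics/s10.png

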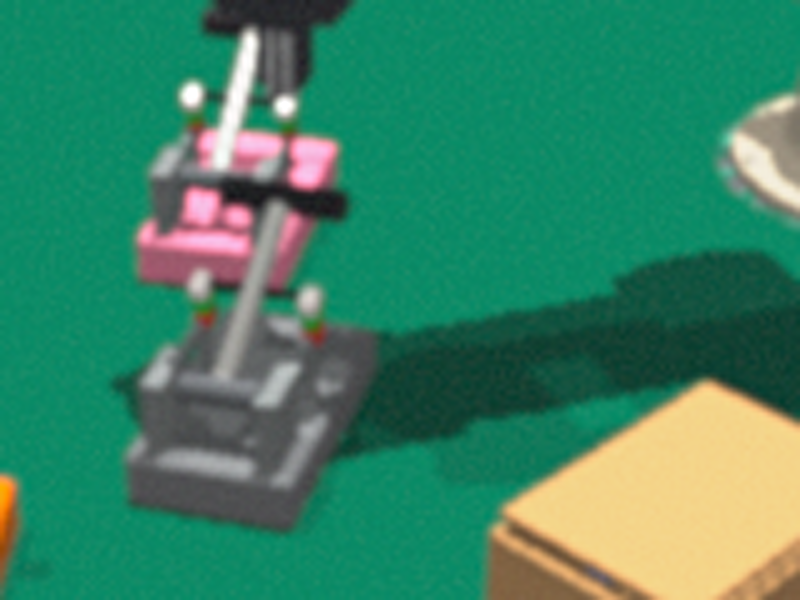

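```bash
python3 -m jog '[[[0.02,0,0,0,0,0],[0.02,0,0,0,0,0],[0.006,0,0,0,0,0],[0.004,0,0,0,0,0],[0,0,0,0,0,0]]]'; python3 -m jog '[[[0.004,0,0.001,0,0,0],[0.004,0,0.001,0,0,0],[0,0,0,0,0,0]]]'; python3 - <<'E'
from rig import vision
import cv2
a=vision.capture("scene")["image"][:,:,::-1]
cv2.imwrite("pics/s11.png",cv2.resize(a[140:240,270:350],(640,800),interpolation=cv2.INTER_CUBIC)[:600])
E
```

```text
time_s: 13.22
eef_pos: [476.8, -151.7, 114.5]
ee_rot: [0.135, 0.694, 0.135, -0.694]
force: [-0.7, 0.4, 0.1]
grip_width: -0.001
time_s: 13.6
eef_pos: [474.5, -152.9, 106.6]
ee_rot: [-0.136, -0.694, -0.135, 0.694]
force: [-4.2, -1.6, 6.1]
grip_width: -0.001
```

View pics/s11.png

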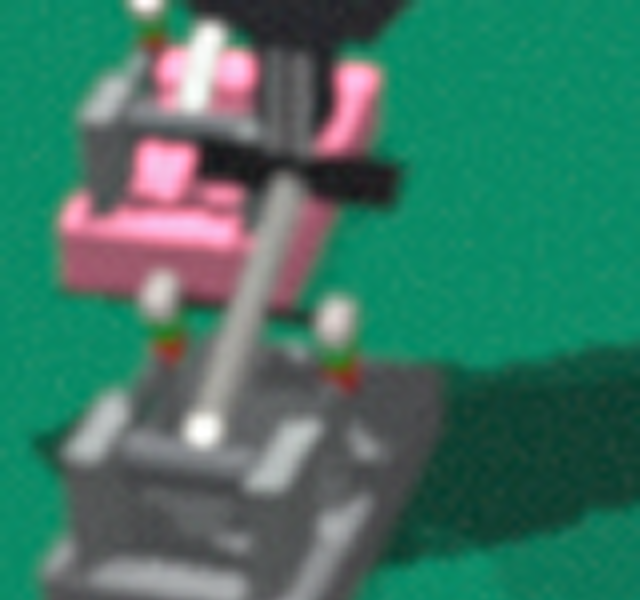

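The fingertips are on the grey bar and pressing it, with the crosspin still in the white at (305,318). I continue slowly.

```bash
python3 -m jog '[[[0.003,0,0.001,0,0,0],[0.003,0,0.001,0,0,0],[0.003,0,0.001,0,0,0],[0.002,0,0.001,0,0,0],[0,0,0,0,0,0]]]'; python3 -m jog '[[[0.003,0,0.001,0,0,0],[0.003,0,0,0,0,0],[0.002,0,0,0,0,0],[0,0,0,0,0,0],[0,0,0,0,0,0]]]'; python3 - <<'E'
from rig import vision
import cv2
a=vision.capture("scene")["image"][:,:,::-1]
cv2.imwrite("pics/s12.png",cv2.resize(a[150:225,270:350],(800,750),interpolation=cv2.INTER_CUBIC)[:600])
a=vision.capture("wrist")["image"][:,:,::-1]
cv2.imwrite("pics/w12.png",a)
E
```

```text
time_s: 14.28
eef_pos: [470.9, -154.4, 95.8]
ee_rot: [0.136, 0.694, 0.135, -0.694]
force: [-3.3, -1.0, 8.0]
grip_width: -0.001
time_s: 14.9
eef_pos: [469.9, -154.9, 87.9]
ee_rot: [-0.136, -0.694, -0.135, 0.694]
force: [-5.4, -2.0, 8.9]
grip_width: -0.003
```

View pics/s12.png

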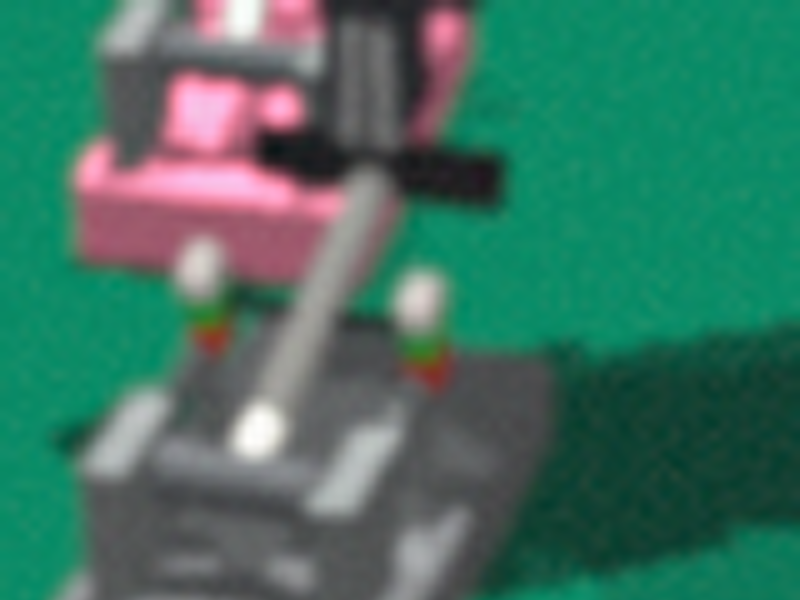

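View pics/w12.png

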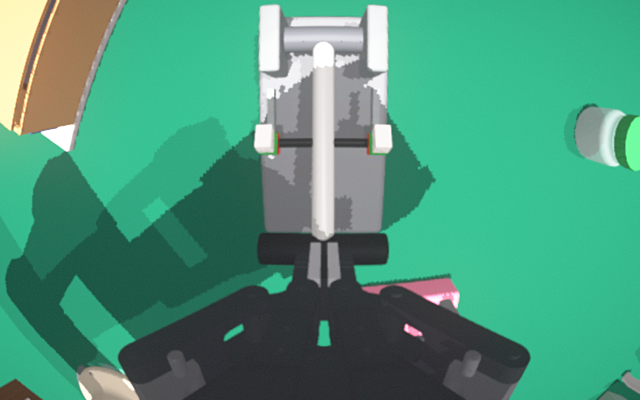

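```bash
python3 - <<'E'
from h import *
np.set_printoptions(precision=1,suppress=True)
s,p,Rt=state(); print(p,s['force'],s['time_s'])
S=lambda X:(proj('scene',X)-[270,150])*10
for th in (0,.16,.20,.25,.30,.34):
    a=.5-th; print(th,'bar',S([*fr(PO,YP,55-120*np.cos(a),35),62+120*np.sin(a)]),S([*fr(PO,YP,55-120*np.cos(a),-35),62+120*np.sin(a)]),'pin',*[S([*fr(PO,YP,55-62*np.cos(a),y),62+62*np.sin(a)]) for y in (-20,0,20)], 'hinge',S([*fr(PO,YP,55,0),62]))
E
```

```text
[ 469.9 -154.8   87.9] [-4.9 -2.5  7.7] 15.0
0 bar [484.6 112.1] [234.7  76.6] pin [226.7 264.5] [299.4 275.6] [372.7 286.8] hinge [232.4 480.2]
0.16 bar [492.8 157.3] [246.5 121.8] pin [233.  287.2] [305.2 298.3] [377.9 309.5] hinge [232.4 480.2]
0.2 bar [494.4 169.8] [248.9 134.1] pin [234.3 293.5] [306.4 304.6] [379.  315.8] hinge [232.4 480.2]
0.25 bar [496.  185.9] [251.5 150.2] pin [235.8 301.8] [307.7 312.9] [380.1 324.1] hinge [232.4 480.2]
0.3 bar [497.4 202.6] [253.8 166.8] pin [237.  310.4] [308.8 321.6] [381.1 332.8] hinge [232.4 480.2]
0.34 bar [498.2 216.3] [255.3 180.5] pin [237.9 317.6] [309.5 328.7] [381.7 339.9] hinge [232.4 480.2]
```

The kinematics put the lever at about 0.23 rad, and the pictures at about 0.24: bar ends at (500,182) and (262,155), crosspin end at (380,322). That is mid-green. I check that it holds steady and that the flaps are still down.

```bash
python3 -m jog '[[[0,0,0,0,0,0],[0,0,0,0,0,0],[0,0,0,0,0,0],[0,0,0,0,0,0]]]'; python3 - <<'E'
from rig import vision,ctrl
import cv2,numpy as np
s=ctrl.sense(); print(np.round(s['eef_pos'],1),np.round(s['force'],1),np.round(s['dq'],4))
a=vision.capture("scene")["image"][:,:,::-1]
cv2.imwrite("pics/s13.png",cv2.resize(a[130:280,250:450],(800,600),interpolation=cv2.INTER_CUBIC))
cv2.imwrite("pics/s13f.png",a)
E
```

```text
time_s: 15.5
eef_pos: [469.9, -154.8, 87.9]
ee_rot: [-0.136, -0.694, -0.135, 0.694]
force: [-4.9, -1.0, 7.8]
grip_width: -0.001
[ 469.9 -154.8   87.9] [-4.9 -1.   7.8] [ 0.0006 -0.0001 -0.0006  0.0002 -0.0004  0.0016]
```

View pics/s13.png

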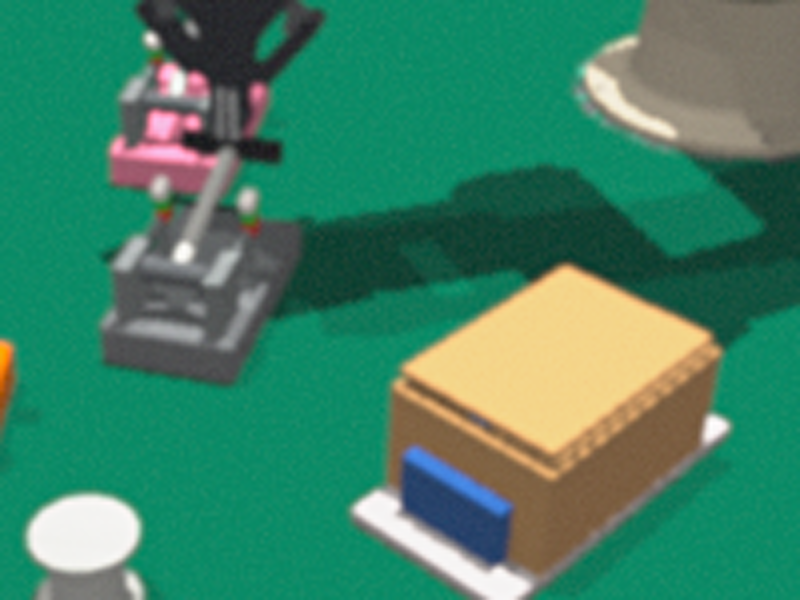

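The flaps are flat and the blue jaw at (455,505) has closed in. The lever is held steady with no pose drift and about 8 N upward on the tool. I'm handing in.

```bash
python3 - <<'E'
from rig import workorder
print(workorder.finish_job())
E
```

```text
the job is handed in; nothing more can be done
None
```

I closed the carton and handed the job in with the robot still holding the grey pod's lever down in the green. The hand-in reports no verdict, so what follows rests on my last checks.

- **Flaps:** I folded the striped short flap first, then the plain long flap over it. I pressed each until it met its stop, at about 21 N and 17 N. The last picture shows the carton closed flat.
- **Lever:** I estimate it at 0.23–0.25 rad, near the middle of the green, from both the arm position and the scene picture. I could not read the pointer against the small green strip directly. At about 15.5 s it was holding still, with about 8 N upward on the tool.
- **Bystanders and look-alikes:** My path kept clear of them, and they looked undisturbed in the pictures. I did not measure their positions again at the end.
- **What disagreed:** With the gripper shut, the fingertips ended about 14 mm behind the TCP, not the stated 8 mm ahead. Because of this, my first push passed over the short flap without touching it. I backed off, went lower and used the 14 mm figure from then on.
- **Calibration:** The scene and top cameras differed by about 4–5 mm on the carton's plate. That did not affect the result.

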